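# Set out the next repair job round the sloping rest

### The arm

A 6-joint arm with a two-finger parallel gripper is mounted at the origin on a cart in front of the work surface, level with it; the furniture and walls round the work are solid. World frame = base frame: x ahead of the robot, y to its left, z up, the work surface at z = 0. Lengths are in mm, angles in rad, forces in N, time in s.
With the tool pointing down it reaches from about 325 to 850 mm from the base axis. Payload 15.5 kg.
Tool frame: the origin (TCP) lies midway between the tips of the shut fingers; the grasp point (between the pads) lies manip.grip_point_offset behind it (manip.grip_point_offset is the distance from the TCP to the grasp point, in mm); z points along the fingers, y is the line along which they close (so a half turn about z gives the same grasp; the last joint's range is limited). The gripper opens to 91 mm and grips with 3 to 60 N. Pads are 32 mm wide; open, the fingers measure 118 mm over their backs; the gripper's body (76 mm by 178 mm) begins 60 mm behind the grasp point.
Start: joints at [-1.377, 0.494, 1.345, -0, 1.302, -0.096], TCP at [178.002, -599.117, 213.915] pointing down, gripper open.
Joint ranges: [-2.91, 2.91], [-0.82, 2.16], [0.22, 2.67], [-1.22, 4.37], [0.12, 2.79], [-3.08, 3.08]. Speed limits (rad/s): [1.89, 1.89, 2.57, 3.01, 3.01, 3.01].

### API

Orientations are given as a unit quaternion [w, x, y, z].
In Python, from workcell import manip gives the robot as it stands.
- The arm moves only by the tool inch_along, called after "Request:" by a JSON object that holds its "fn" and its "kwargs", one argument or row to a line. Schema: {"type":"object","properties":{"rows":{"type":"string"},"grip_force":{"type":"number"},"only":{"type":"string"},"quiet":{"type":"boolean"},"lines":{"type":"string"}},"required":["rows"],"additionalProperties":false}. rows is a string of 1 to 20 rows, parted by a bar, with the numbers parted by commas; each row has 7 numbers: the finger opening in mm, then dx, dy, dz in mm, then a rotation vector rx, ry, rz in rad; each row is the pose to reach, as a shift and turn from the pose commanded when the call began, along the tool's axes at that moment; what a row does not reach only later rows make up. A row lasts 1/10 s, in which the tool goes at most 50 mm and 0.15 rad, less where a joint would pass 70% of its speed; a pose out of reach is approached as far as the arm can. The fingers move at their own pace and stop on an object; grip_force is the grip in N (left out, the last holds). Time passes only in rows, so rows that do not move let the fingers close. The tool returns the time, the measured TCP pose, the force, the opening and the grip force at its end. only (a regular expression) keeps the lines of the reply that match it, lines (a string "A,B") keeps lines A to B, and quiet returns only ok. Input that does not fit is refused with a message, and nothing moves.
- manip.sense(): the state, without advancing time (a new reading comes with each control period).
- manip.capture(name): name is "scene" or "top"; returns a dict with "pixels" (420x560x3 uint8, blue, green, red), "fovy" (degrees; the focal length in pixels is half the picture's height over the tangent of half this angle, whatever the lens; pixels are square), "cx", "cy" (the principal point, pixels), "world_from_camera" (4x4, takes a point from camera to world coordinates). Camera axes: x right, y up, looking along -z (the intrinsics and any distortion apply to the point x, -y, -z); pixel columns grow to the right and rows downward; lengths in mm; the calibration is good to about 2 mm. A picture is of the moment at which its call begins. There is no depth.
- manip.close_job(): hands the job in; it is judged then, once.
The state is a dict: "time": time; "joints": joint angles; "qvel": joint speeds; "joint_torque": joint torques, N m; "ee_pos": TCP position; "ee_rot": TCP orientation; "force": force on the tool from outside, world axes, zero at the start; "wrist_torque": the same for the moment, N m; "gripper_width": finger opening in mm; "finger_force": force on a finger pad.
Only numpy, scipy, OpenCV 4.12 (cv2) and the standard library are available. Lean on these libraries where they do the work, as an engineer would, in place of code of your own. Each camera call takes 0.05 s, during which the arm holds its last target. There are 200 camera calls.

### The job

Set out the next job on the bench: lay the small pine board on the sloping rest with one long edge down against the brass ledge and centred sideways, put the cork sanding block flat on the bench midway between the rest and the screw tin, stand the tape measure upright in the middle of the sanding block's top, and stand the spray can upright directly and closely behind the screw tin, on the side away from the robot. Use the things round the rest and vice, not the spare tape measure and offcuts at the far end of the bench, and leave the tin, marker, glue bottle and screwdriver where they are.

Things in the scene. Friction and masses are not known exactly. Their poses are not given: they have to be found in the camera images.
- board: Small sawn pine board (the one within reach), pale grain with a dark pencil line across its top, 64 x 110 x 19 mm (its x, y, z), lying flat at the start, between rest and tin. Origin: centre of its underside. Grasp it across the 64 mm width.
- sander: Cork sanding block wrapped in plain reddish-brown paper, thicker than the board and with rounded edges, 60 x 112 x 27 mm (its x, y, z), lying flat; flat top 27 mm above its origin. Origin: centre of its underside. Grasp it across the 60 mm width.
- tape: Yellow and black pocket tape measure (the one within reach) standing on its flat base, 70 mm tall, body 34 mm thick along its x and 77 mm long along its y (from y = -31 to y = +46 mm). Origin on the underside. Grasp it across the thickness (x).
- can: Round aerosol spray can with a blue cap, 50 mm in diameter, 161 mm tall, standing upright. Origin: centre of its underside.
- tin: Open round metal tin of screws, 69 mm in diameter, 38 mm tall, loose; stays where it is. Origin: centre of its underside. Its x axis points away from the robot (behind), within 2 degrees of world x; the rest stands about 0.28 m to its left or right, along its y axis.
- rest: Sloping rest, fixed to the bench: base 80 x 90 mm (x, y), dark steel, with an aluminium plate 80 x 90 mm tilted 22 degrees that rises from about 22 mm to 52 mm in height, away from the robot and to the left (turned 0.33 to 0.83 rad); at its low edge a brass ledge. Origin: centre of the base's underside; x level, pointing to the high side, y along the ledge, z up.
- rest_seat (a point): Point on the rest's sloping surface at the foot of the ledge's inner face, midway along it. x points up the slope, y along the ledge, z out of the surface. The ledge is two brass tabs, 14 mm high and 10 mm thick, each 18 mm wide, centred 36 mm to either side, so that 54 mm between them is open for a finger. The surface runs 70 mm up the slope from here.
- marker: Bystander: red and white marker pen, 135 mm long, lying near the front left edge. Origin: centre of its underside. In front of the work stands a grey drawer cabinet 0.16 m tall (x under 0.43 m). A wall stands close on the left.
- glue: Bystander: orange-yellow wood glue bottle, 198 mm tall, 41 x 62 mm, standing at the back right. Origin: centre of its underside.
- screwdriver: Bystander: screwdriver with a black and yellow grip, 181 mm long, lying at the front right. Origin: centre of its underside. To the right of the work (y under about -0.2 m) stands a mitre saw up to 0.45 m tall; the arm starts in front of it: rise before swinging across.

How it is judged (in metres and radians):
At the end, for the whole second after the job is handed in: Board flat on the slope, edge within 9 mm of the ledge, centred within 12 mm; sanding block on the bench midway between rest and tin (12 mm along, 18 mm across); tape upright on it, origins within 18 mm; can upright behind the tin, 56-105 mm between centres, 18 mm sideways; all at rest (x of board in the frame of rest_seat between 0.027 and 0.041 m and y of board in the frame of rest_seat between -0.012 and 0.012 m and z of board in the frame of rest_seat between -0.005 and 0.005 m and angle between the z axis of board and the z axis of rest_seat, either way round below 0.09 rad and angle between the y axis of board and the y axis of rest_seat, either way round below 0.12 rad and horizontal distance between sander and rest below 0.17 m and horizontal distance between sander and tin below 0.157 m and x of sander in the frame of tin between -0.018 and 0.018 m and height (world z) of each of sander, can below 0.006 m and angle between each of sander, tape, can's own z axis and vertical below 0.08 rad and horizontal distance between tape and sander below 0.018 m and z of tape in the frame of sander between 0.021 and 0.033 m and x of can in the frame of tin between 0.056 and 0.105 m and y of can in the frame of tin between -0.018 and 0.018 m and linear speed of each of board, sander, tape, can below 0.02 m/s); the robot touches nothing.
It fails at once if the screw tin disturbed (moved more than 20 mm) (distance of tin from where it was at the start of the episode above 0.02 m).
It fails at once if the marker disturbed (moved more than 30 mm) (distance of marker from where it was at the start of the episode above 0.03 m).
It fails at once if the glue bottle disturbed (moved more than 30 mm) (distance of glue from where it was at the start of the episode above 0.03 m).
It fails at once if the screwdriver disturbed (moved more than 30 mm) (distance of screwdriver from where it was at the start of the episode above 0.03 m).
It also fails if it takes over 122 s, if anything falls off the work surface, if the arm or the gripper's body presses on something with over 40 N, if the wrist force passes 120 N, or if a joint passes its speed limit or range.

## Working session

There is one attempt and no reset: what is moved stays moved. The work goes in short steps, Python scripts to look and compute and a tool call to move; the robot and the scene stay as the last step left them, time stands still between calls to the robot, and variables do not carry over. Pictures are saved under pics/ and viewed, at most 14 in all, crops included, and the job is handed in when it is done.

```bash
ls; mkdir -p pics
```

Run:
```python
from workcell import manip
import cv2,numpy as np
np.set_printoptions(precision=4,suppress=True)
print(manip.grip_point_offset, manip.sense())
for n in("scene","top"):
    c=manip.capture(n); cv2.imwrite(f"pics/{n}0.png",c["pixels"]); print(n,{k:v for k,v in c.items() if k!="pixels"})
```

```text
pics
workcell.py
18.8 {'time': 0.0, 'joints': array([-1.3775,  0.4942,  1.3462, -0.    ,  1.3025, -0.0955]), 'qvel': array([-0.001 , -0.0015,  0.0027,  0.0004, -0.0003,  0.0006]), 'joint_torque': array([  0.0004, -87.8841, -38.1852,   0.0706,   0.0534,  -0.0001]), 'ee_pos': array([ 177.9356, -598.7383,  213.3485]), 'ee_rot': array([-0.0006,  0.9896,  0.1439, -0.    ]), 'force': array([-0.0377, -0.0083, -0.789 ]), 'wrist_torque': array([-0.0089, -0.0314, -0.0291]), 'finger_force': 0.0, 'gripper_width': 91.0511495346468}
scene {'fovy': 43.69262726744283, 'cx': 280.01928602429604, 'cy': 201.1078929382391, 'world_from_camera': array([[  -0.6703,    0.5657,   -0.4803, -204.2736],
       [  -0.7421,   -0.5082,    0.437 ,  595.0616],
       [   0.0031,    0.6494,    0.7604, 1205.8154],
       [   0.    ,    0.    ,    0.    ,    1.    ]])}
top {'fovy': 44.24486635105175, 'cx': 282.66449626602906, 'cy': 209.47297071939636, 'world_from_camera': array([[  -0.004 ,    0.9951,   -0.0992,  404.8707],
       [  -1.    ,   -0.0043,   -0.0032,  -73.7076],
       [  -0.0036,    0.0992,    0.9951, 1340.1085],
       [   0.    ,    0.    ,    0.    ,    1.    ]])}
```
View pics/top0.png

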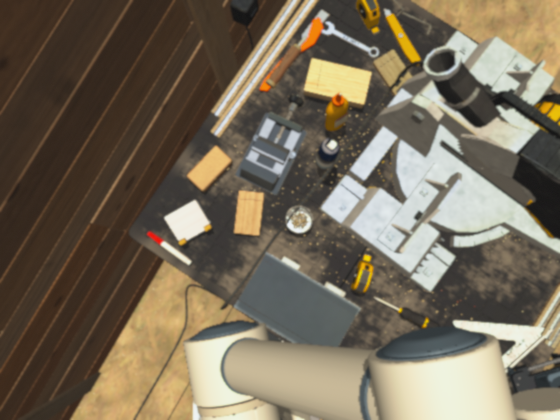

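View pics/scene0.png

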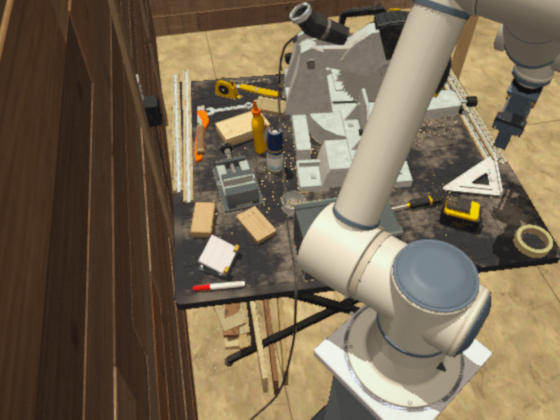

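The top view shows the rest (188,222), board (249,213), tin (299,221), sander (209,169), vice (272,150), can (329,149), glue (336,113), tape (363,273), screwdriver (403,310) and marker (168,248). In the scene view the rest is at (219,256), the board at (256,224) and the sander at (203,218).

Create h.py:
```python
import numpy as np,cv2
from workcell import manip
np.set_printoptions(precision=3,suppress=True)
def ray(c,uv):
    f=210/np.tan(np.radians(c["fovy"])/2); u,v=uv
    M=np.array(c["world_from_camera"]); d=M[:3,:3]@np.array([(u-c["cx"])/f,-(v-c["cy"])/f,-1]); return M[:3,3],d
def pt(c,uv,z):
    o,d=ray(c,uv); return o+d*(z-o[2])/d[2]
def proj(c,p):
    f=210/np.tan(np.radians(c["fovy"])/2); M=np.array(c["world_from_camera"]); q=M[:3,:3].T@(np.array(p)-M[:3,3])
    return c["cx"]+f*q[0]/-q[2], c["cy"]-f*q[1]/-q[2]
def tri(c1,a,c2,b):
    (o1,d1),(o2,d2)=ray(c1,a),ray(c2,b)
    s=np.linalg.lstsq(np.c_[d1,-d2],o2-o1,rcond=None)[0]
    p,q=o1+s[0]*d1,o2+s[1]*d2
    return (p+q)/2,np.linalg.norm(p-q)
def crop(n,out,x0,y0,w,h,s):
    c=manip.capture(n); i=cv2.resize(c["pixels"][y0:y0+h,x0:x0+w],None,fx=s,fy=s,interpolation=cv2.INTER_CUBIC)
    cv2.imwrite(out,i); return c
```

Run:
```python
from h import *
c=crop("top","pics/t1.png",140,130,240,170,3.3)
d=crop("scene","pics/s1.png",180,90,240,200,3)
hsv=cv2.cvtColor(c["pixels"],cv2.COLOR_BGR2HSV)
for n,p in dict(tin=(299,221),board=(249,213),sander=(209,169),rest=(188,218),can=(329,149),tape=(363,273),glue=(336,113),marker=(168,248),cab=(298,302)).items(): print(n,pt(c,p,0),hsv[p[1],p[0]])
```

```text
tin [ 508.172 -111.784    0.   ] [ 20  73 192]
board [529.631  18.345   0.   ] [ 18 124 229]
sander [646.254 123.815   0.   ] [ 19 126 232]
rest [517.239 177.223   0.   ] [ 25  14 241]
can [ 698.209 -192.239    0.   ] [ 12  10 131]
tape [ 373.259 -275.547    0.   ] [ 22  71 118]
glue [ 795.321 -212.073    0.   ] [ 20 236 136]
marker [439.503 227.947   0.   ] [ 35  13 241]
cab [ 300.179 -107.742    0.   ] [94 21 98]
```

View pics/t1.png

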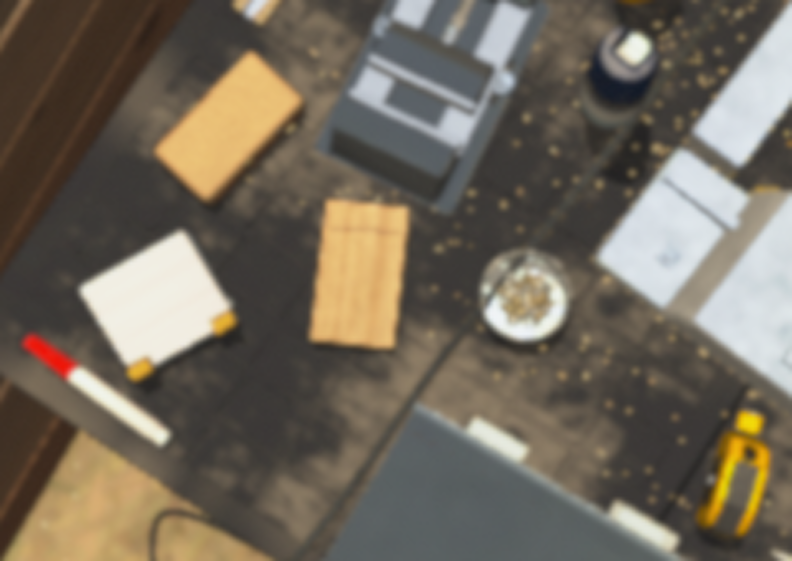

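View pics/s1.png

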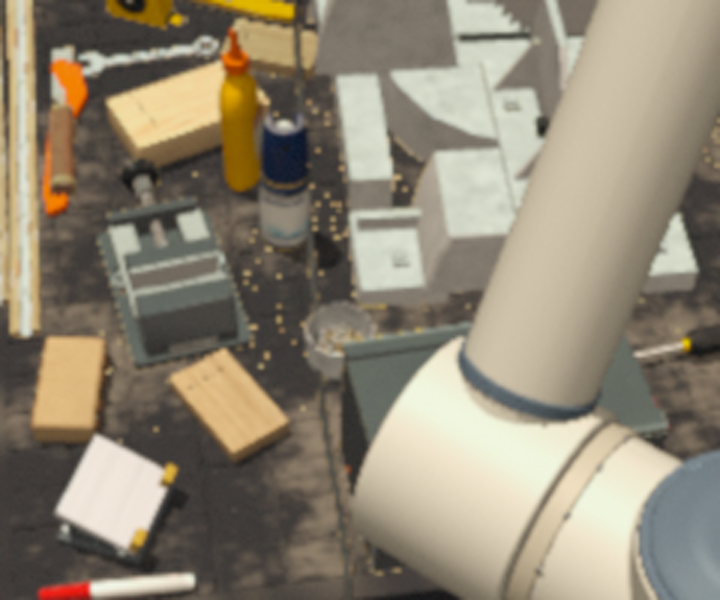

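The top crop shows, in crop pixels: board corners about (327,200), (410,206), (395,348), (310,340); plate high edge (182,231)-(79,290); brass tabs (222,322) and (139,369); sander (229,127); tape (735,475) just right of the cabinet; can cap (625,65). The scene crop shows the plate, tabs, board, sander and can unoccluded; the arm hides the tape.

Create m.py:
```python
from h import *
B={"wood":((8,70,110),(24,200,255)),"white":((0,0,185),(40,45,255)),"yellow":((18,150,120),(32,255,255))}
def quad(c,n,seed):
    h=cv2.cvtColor(c["pixels"],cv2.COLOR_BGR2HSV); m=cv2.inRange(h,*[np.array(x) for x in B[n]])
    m=cv2.morphologyEx(m,cv2.MORPH_CLOSE,np.ones((3,3)))
    cs,_=cv2.findContours(m,cv2.RETR_EXTERNAL,cv2.CHAIN_APPROX_NONE)
    k=max(cs,key=lambda k:cv2.pointPolygonTest(k,seed,True)); return k,cv2.boxPoints(cv2.minAreaRect(k)),cv2.approxPolyDP(k,5,True)[:,0]
```

Run:
```python
from m import *
c=manip.capture("top");d=manip.capture("scene")
for n,s,t,z in(("wood",(249,213),(256,224),19),("wood",(209,169),(203,218),27),("white",(188,215),(217,254),37)):
    for cam,q in((c,s),(d,t)):
        k,b,a=quad(cam,n,q); print(n,cv2.contourArea(k),"\n",b,a.tolist(),"\n",np.array([pt(cam,p,z) for p in b]))
```

```text
wood 1176.0 
 [[232.671 232.963]
 [238.024 184.78 ]
 [265.134 187.793]
 [259.781 235.976]] [[241, 187], [233, 231], [259, 235], [264, 193]] 
 [[476.73   58.715  19.   ]
 [601.194  45.58   19.   ]
 [593.026 -24.453  19.   ]
 [468.733 -10.683  19.   ]]
wood 751.0 
 [[231.691 214.878]
 [249.26  199.066]
 [276.707 229.564]
 [259.138 245.376]] [[236, 211], [257, 241], [276, 230], [255, 206]] 
 [[600.331  53.072  19.   ]
 [612.784 -24.002  19.   ]
 [472.624  -8.578  19.   ]
 [464.132  64.565  19.   ]]
wood 1110.0 
 [[183.661 173.505]
 [225.94  133.869]
 [246.148 155.424]
 [203.869 195.06 ]] [[242, 151], [226, 153], [215, 145], [186, 176], [203, 190], [230, 162], [237, 164], [232, 154]] 
 [[629.946 184.976  27.   ]
 [733.473  76.82   27.   ]
 [676.454  24.228  27.   ]
 [573.795 132.305  27.   ]]
wood 687.0 
 [[188.37  232.309]
 [195.206 196.42 ]
 [219.284 201.007]
 [212.449 236.895]] [[214, 200], [195, 201], [190, 232], [211, 234]] 
 [[627.025 186.849  27.   ]
 [722.897  93.299  27.   ]
 [660.716  50.987  27.   ]
 [568.943 146.233  27.   ]]
white 998.5 
 [[163.769 216.846]
 [195.323 198.815]
 [210.831 225.954]
 [179.277 243.985]] [[195, 201], [165, 217], [178, 239], [208, 222]] 
 [[517.333 231.767  37.   ]
 [562.985 152.363  37.   ]
 [493.712 112.247  37.   ]
 [448.526 191.359  37.   ]]
white 765.5 
 [[198.2 260.6]
 [211.2 234.6]
 [237.6 247.8]
 [224.6 273.8]] [[212, 235], [199, 260], [221, 272], [233, 246]] 
 [[524.996 226.228  37.   ]
 [571.032 147.799  37.   ]
 [487.09  121.538  37.   ]
 [445.119 199.47   37.   ]]
```

Run:
```python
from m import *
c=manip.capture("top");d=manip.capture("scene")
T=lambda x,y:((x+.5)/3.3-.5+140,(y+.5)/3.3-.5+130)
S=lambda x,y:((x+.5)/3-.5+180,(y+.5)/3-.5+90)
for n,a,b in(("hiR",(182,231),(97,435)),("hiL",(79,290),(57,510)),("tabR",(222,322),(170,474)),("tabL",(139,369),(138,540)),("tin",(525,302),(341,338)),
 ("can cap",(625,62),(284,128))):
    print(n,*tri(c,T(*a),d,S(*b)))
bt=[T(327,200),T(410,206),T(395,348),T(310,340)]; bs=[S(224,350),S(288,422),S(236,460),S(170,379)]
print("board",np.array([pt(c,p,19) for p in bt]),np.array([pt(d,p,19) for p in (bs[0],bs[1],bs[2],bs[3])]))
st=[T(250,52),T(303,102),T(208,202),T(155,150)]
print("sander",np.array([pt(c,p,27) for p in st]))
print("cab",np.array([pt(c,T(*p),160) for p in((415,405),(690,545))]))
print("tape",np.array([pt(c,T(*p),70) for p in((748,412),(720,535),(768,470),(703,515))]))
# tin rim circle, marks
print("tin top",pt(c,T(525,297),38),"can top",pt(c,T(632,45),161),pt(c,T(624,64),140))
print("vice",np.array([pt(c,T(*p),0) for p in((320,145),(440,212))]))
```

```text
hiR [559.482 151.5    51.326] 0.9499515646450538
hiL [514.71  228.646  54.824] 1.7554883805743053
tabR [490.91  122.671  34.617] 0.6193860291154845
tabL [455.712 186.931  31.455] 1.8637503553542707
tin [ 507.259 -108.65    29.376] 4.829839387215512
can cap [ 667.119 -176.896  156.334] 4.848066073426961
board [[586.914  43.662  19.   ]
 [581.893 -21.247  19.   ]
 [470.961  -9.577  19.   ]
 [477.441  56.363  19.   ]] [[581.032 -16.967  19.   ]
 [472.553  -4.542  19.   ]
 [471.803  60.943  19.   ]
 [588.029  45.659  19.   ]]
sander [[703.15  103.871  27.   ]
 [663.176  62.063  27.   ]
 [584.658 135.473  27.   ]
 [625.742 177.291  27.   ]]
cab [[ 424.516  -30.244  160.   ]
 [ 328.295 -218.331  160.   ]]
tape [[ 419.839 -273.995   70.   ]
 [ 329.655 -251.572   70.   ]
 [ 377.059 -287.918   70.   ]
 [ 344.294 -239.309   70.   ]]
tin top [ 508.664 -110.078   38.   ] can top [ 676.434 -183.204  161.   ] [ 667.458 -179.247  140.   ]
vice [[633.706  51.118   0.   ]
 [579.538 -44.267   0.   ]]
```

Add to h.py:
```python
from scipy.spatial.transform import Rotation as Ro
def down(yaw): return Ro.from_matrix(np.array([[-np.sin(yaw),np.cos(yaw),0],[np.cos(yaw),np.sin(yaw),0],[0,0,-1]]).T)
def go(p,R,frm=None):
    s=manip.sense(); w=s["ee_rot"]; r=Ro.from_quat([w[1],w[2],w[3],w[0]]); o=np.array(s["ee_pos"])
    if frm is not None: o,r=frm
    print("shift",r.inv().apply(np.array(p)-o),"rot",(r.inv()*R).as_rotvec()); return np.array(p,float),R
```

```text
(no output)
```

Request:
{"fn": "inch_along", "kwargs": {
  "rows": "91,0,0,-50,0,0,0 | 91,0,0,-100,0,0,0 | 91,0,0,-150,0,0,0 | 91,0,0,-200,0,0,0 | 91,0,0,-250,0,0,0 | 91,0,0,-270,0,0,0 | 91,0,0,-270,0,0,0",
  "grip_force": 20
}}

```text
time: 1.1
ee_pos: [178.2, -599.8, 487.5]
ee_rot: [0.003, 0.99, 0.144, 0.0]
force: [-0.3, 0.4, -0.2]
gripper_width: 91.0
finger_force: 0.0
```

```bash
python3 -c "
from h import *
print(manip.sense()['joints']); go([529,19,300],down(1.46))"
```

```text
[-1.377  0.377  0.825 -0.     1.934 -0.096]
shift [ 512.679 -494.342  184.268] rot [ 0.001  0.008 -2.742]
```

Request:
{"fn": "inch_along", "kwargs": {
  "rows": "91,40,-40,0,0,0,-0.15 | 91,75,-70,0,0,0,-0.3 | 91,110,-105,0,0,0,-0.45 | 91,145,-140,0,0,0,-0.6 | 91,180,-172,0,0,0,-0.75 | 91,215,-205,0,0,0,-0.9 | 91,250,-240,0,0,0,-1.05 | 91,285,-275,0,0,0,-1.2 | 91,320,-308,0,0,0,-1.35 | 91,355,-342,0,0,0,-1.5 | 91,390,-376,0,0,0,-1.65 | 91,425,-410,0,0,0,-1.8 | 91,460,-443,0,0,0,-1.95 | 91,490,-472,40,0,0,-2.1 | 91,513,-494,80,0,0,-2.25 | 91,513,-494,120,0,0,-2.4 | 91,513,-494,160,0,0,-2.55 | 91,513,-494,184,0,0,-2.7 | 91,513,-494,184,0,0,-2.742 | 91,513,-494,184,0,0,-2.742"
}}

```text
time: 3.1
ee_pos: [528.0, 20.6, 298.2]
ee_rot: [-0.002, 0.055, 0.998, 0.0]
force: [-0.2, -0.2, 0.7]
gripper_width: 91.1
finger_force: 0.0
```

Run:
```python
from h import *
print(manip.sense()['joints']); go([529,19,4],down(1.46))
c=crop("top","pics/t2.png",330,230,110,110,5)
d=crop("scene","pics/s2.png",330,100,160,160,4)
```

```text
[-0.074  0.282  1.452 -0.     1.41  -1.535]
shift [ -2.094  -1.483 294.24 ] rot [-0.    -0.003  0.001]
```

View pics/t2.png

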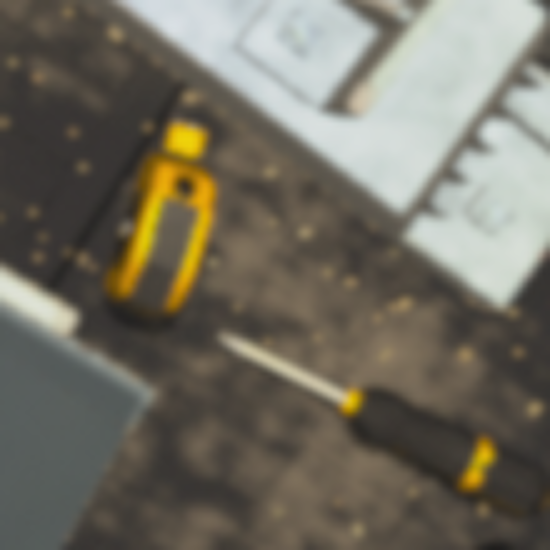

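View pics/s2.png

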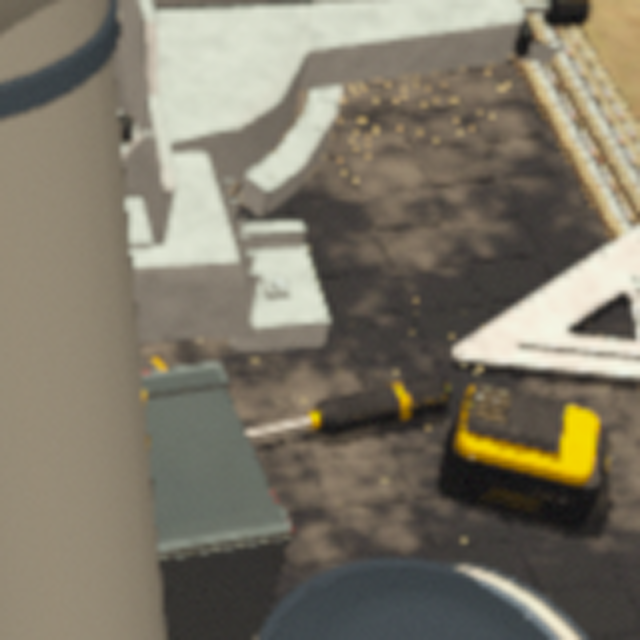

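The top crop shows the tape with its mouth end at (187,138) and its rear at (148,320), the cabinet corner at (155,392) and the screwdriver tip at (222,338). The scene crop shows the tape still mostly hidden by the arm; the yellow thing at (525,440) is a battery.

Request:
{"fn": "inch_along", "kwargs": {
  "rows": "91,-2,-1.5,50,0,0,0 | 91,-2,-1.5,100,0,0,0 | 91,-2,-1.5,150,0,0,0 | 91,-2,-1.5,200,0,0,0 | 91,-2,-1.5,240,0,0,0 | 91,-2,-1.5,270,0,0,0 | 91,-2,-1.5,285,0,0,0 | 91,-2,-1.5,294,0,0,0 | 91,-2,-1.5,294,0,0,0 | 60,-2,-1.5,294,0,0,0 | 60,-2,-1.5,294,0,0,0 | 60,-2,-1.5,294,0,0,0 | 60,-2,-1.5,294,0,0,0 | 60,-2,-1.5,294,0,0,0",
  "grip_force": 25
}}

```text
time: 4.6
ee_pos: [531.3, 18.8, 6.6]
ee_rot: [0.001, 0.055, 0.998, -0.0]
force: [-0.8, -0.8, 8.6]
gripper_width: 63.8
finger_force: 25.0
```

Run:
```python
from h import *
print(manip.sense())
```

```text
{'time': 4.6, 'joints': array([-0.077,  0.661,  1.77 ,  0.   ,  0.709, -1.537]), 'qvel': array([ 0.001, -0.001, -0.001,  0.001, -0.001, -0.   ]), 'joint_torque': array([ -0.041, -78.276, -17.412,  -0.017,  -0.253,  -0.008]), 'ee_pos': array([531.266,  18.816,   6.562]), 'ee_rot': array([ 0.001,  0.055,  0.998, -0.   ]), 'force': array([-0.827, -0.832,  8.638]), 'wrist_torque': array([ 0.114,  0.022, -0.043]), 'finger_force': 25.001392364501953, 'gripper_width': 63.756118790447054}
```

Request:
{"fn": "inch_along", "kwargs": {
  "rows": "60,0,0,-15,0,0,0 | 60,0,0,-50,0,0,0 | 60,0,0,-100,0,0,0 | 60,0,0,-150,0,0,0 | 60,0,0,-180,0,0,0 | 60,0,0,-180,0,0,0"
}}

```text
time: 5.2
ee_pos: [533.1, 18.7, 190.3]
ee_rot: [0.004, 0.055, 0.998, -0.0]
force: [-0.2, -0.3, -1.2]
gripper_width: 63.7
finger_force: 25.0
```

Run:
```python
from h import *
c=manip.capture("top");d=manip.capture("scene")
cv2.imwrite("pics/b3.png",np.hstack([cv2.resize(c["pixels"][130:260,150:310],None,fx=2.4,fy=2.4,interpolation=3),cv2.resize(d["pixels"][130:260,180:340],None,fx=2.4,fy=2.4,interpolation=3)]))
```

```text
(no output)
```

View pics/b3.png

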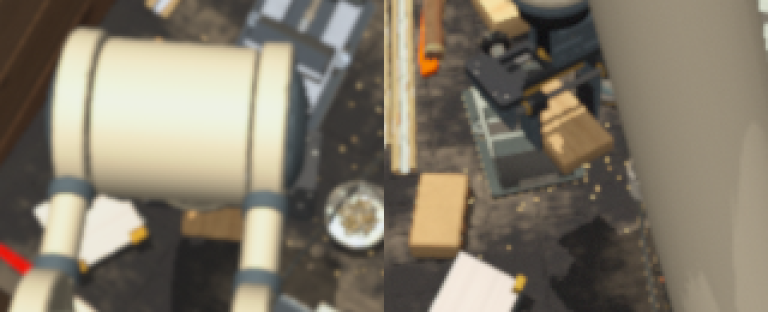

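The left panel shows the wrist hiding the board. The right panel shows the board held between the fingers, with its near end corners at about (612,140), (560,150) and (563,172).

Request:
{"fn": "inch_along", "kwargs": {
  "rows": "60,0,0,-180,0,0,0 | 60,0,0,-180,0,0,0 | 60,0,0,-180,0,0,0"
}}

```text
time: 5.6
ee_pos: [530.0, 18.9, 335.9]
ee_rot: [-0.002, 0.055, 0.998, 0.0]
force: [1.8, 0.3, -0.8]
gripper_width: 63.8
finger_force: 25.0
```

Run:
```python
from h import *
s=manip.sense();w=s["ee_rot"];r=Ro.from_quat([w[1],w[2],w[3],w[0]]);print(s["ee_pos"],s["force"],s["joints"])
d=crop("scene","pics/b4.png",230,150,60,60,10)
# tool x = -board long dir; board bottom at +6.6 z
for off in(0,):
  for x in(-55,55):
    for y in(-32,32):
      for z in(6.6,6.6-19):
        p=proj(d,s["ee_pos"]+r.apply([x+2,y,z])); print(x,y,z,(np.array(p)-[230,150]+.5)*10-.5)
# seat target
psi,th=.515,np.radians(22)
u=np.array([np.cos(psi),np.sin(psi),0]);ex=u*np.cos(th)+[0,0,np.sin(th)];ez=-u*np.sin(th)+[0,0,np.cos(th)]
seat=np.array([480.6,158.1,25.8])
# tool y=ex, tool z=-ez, tool x=y cross z
X=np.cross(ex,-ez);R=Ro.from_matrix(np.c_[X,ex,-ez])
print("X",X)
bc=seat+ex*34+ez*0
for up in(120,40,10,1.5):
    print(up); go(bc+ez*(6.6+up)-X*(2),R)
```

```text
[529.964  18.862 335.868] [ 1.79   0.344 -0.753] [-0.077  0.26   1.382 -0.     1.503 -1.537]
-55 -32 6.6 [ 216.142 -226.461]
-55 -32 -12.4 [ 213.004 -284.711]
-55 32 6.6 [  -0.781 -125.226]
-55 32 -12.4 [  -6.437 -183.446]
55 -32 6.6 [471.311  22.397]
55 -32 -12.4 [470.995 -35.69 ]
55 32 6.6 [249.191 133.362]
55 32 -12.4 [246.231  75.424]
X [-0.493  0.87   0.   ]
120
shift [ 80.293 121.792 187.708] rot [-0.351 -0.175  0.934]
40
shift [ 56.54  139.327 262.061] rot [-0.351 -0.175  0.934]
10
shift [ 47.633 145.903 289.943] rot [-0.351 -0.175  0.934]
1.5
shift [ 45.11  147.766 297.843] rot [-0.351 -0.175  0.934]
```

View pics/b4.png

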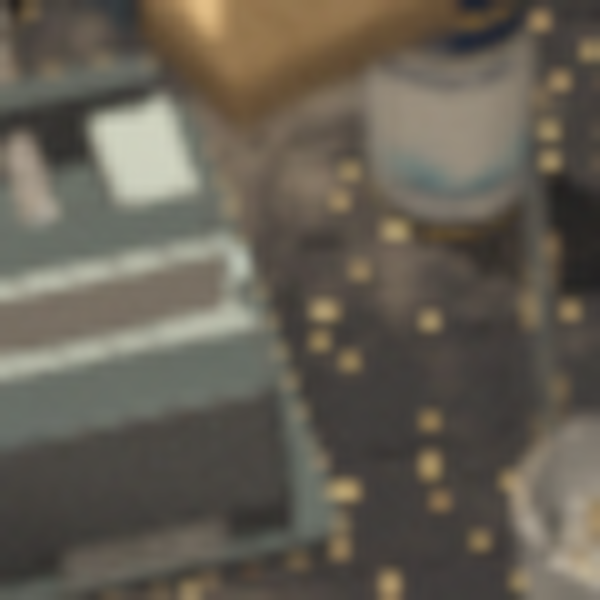

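The crop shows the board's near bottom corner at (240,118), against a prediction of (249,133). That is within the calibration error, so the board is held as expected.

Request:
{"fn": "inch_along", "kwargs": {
  "rows": "60,40,0,0,-0.044,-0.022,0.117 | 60,80,0,0,-0.088,-0.044,0.234 | 60,80,45,0,-0.132,-0.066,0.35 | 60,80,90,30,-0.176,-0.088,0.467 | 60,80,122,60,-0.22,-0.11,0.584 | 60,80,122,100,-0.263,-0.131,0.7 | 60,80,122,140,-0.307,-0.153,0.817 | 60,80,122,188,-0.351,-0.175,0.934 | 60,80,122,188,-0.351,-0.175,0.934 | 60,80,122,188,-0.351,-0.175,0.934 | 60,80,122,188,-0.351,-0.175,0.934 | 60,80,122,188,-0.351,-0.175,0.934"
}}

```text
time: 6.85
ee_pos: [466.4, 149.2, 149.8]
ee_rot: [0.094, 0.494, 0.849, 0.164]
force: [-0.9, 0.1, -0.0]
gripper_width: 63.8
finger_force: 25.0
```

Create seat.py:
```python
from h import *
psi,th=.515,np.radians(22)
u=np.array([np.cos(psi),np.sin(psi),0]);ex=u*np.cos(th)+[0,0,np.sin(th)];ez=-u*np.sin(th)+[0,0,np.cos(th)]
seat=np.array([480.6,158.1,25.8])
X=np.cross(ex,-ez);R=Ro.from_matrix(np.c_[X,ex,-ez])
def inseat(p): return np.array([ex,X,ez])@(np.array(p)-seat)
```

Run:
```python
from seat import *
print(inseat(manip.sense()["ee_pos"]))
bc=seat+ex*34
for up in(10,1.5): go(bc+ez*(5.5+up)-X*2,R)
d=crop("scene","pics/b5.png",180,200,80,80,7)
```

```text
[ 30.905  -0.787 121.229]
shift [ -1.538   3.488 105.713] rot [-0.004 -0.003  0.001]
shift [ -1.564   3.52  114.213] rot [-0.004 -0.003  0.001]
```

View pics/b5.png

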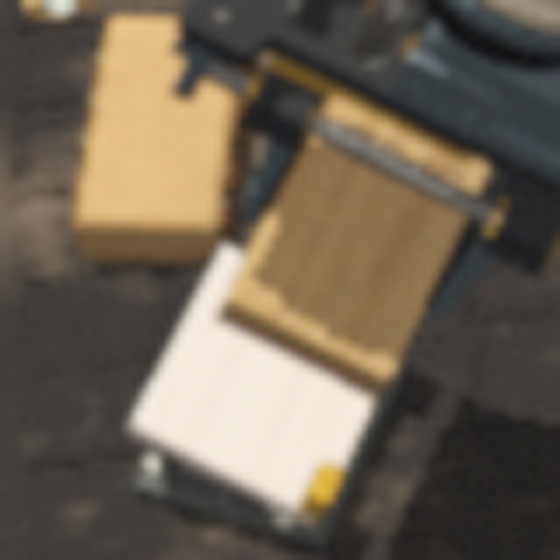

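The crop shows the board above the rest, tilted to match, with its near end bottom edge from (225,315) to (387,388) and top edge from (235,295) to (395,365).

Run:
```python
from seat import *
d=manip.capture("scene");s=manip.sense();w=s["ee_rot"];r=Ro.from_quat([w[1],w[2],w[3],w[0]])
for x,y,z in((57,32,5.5),(57,-32,5.5),(57,32,-13.5),(57,-32,-13.5)):
    print((np.array(proj(d,s["ee_pos"]+r.apply([x,y,z])))-[180,200]+.5)*7-.5)
# seat geometry checks: hi corners, tabs
for p in((70,-45,0),(70,45,0),(-5,-36,14),(-10,45,0),(-10,-45,0)):
    q=seat+ex*p[0]+X*p[1]+ez*p[2]; print(p,(np.array(proj(d,q))-[180,200]+.5)*7-.5)
```

```text
[219.672 322.105]
[381.744 405.186]
[233.533 297.489]
[397.419 381.648]
(70, -45, 0) [229.605 244.352]
(70, 45, 0) [135.245 425.785]
(-5, -36, 14) [401.206 334.125]
(-10, 45, 0) [323.757 522.124]
(-10, -45, 0) [410.373 337.964]
```

Request:
{"fn": "inch_along", "kwargs": {
  "rows": "60,1,3.5,40,0,0,0 | 60,1,3.5,75,0,0,0 | 60,1,3.5,95,0,0,0 | 60,1,3.5,105,0,0,0 | 60,1,3.5,105,0,0,0 | 60,1,3.5,105,0,0,0"
}}

```text
time: 7.55
ee_pos: [501.0, 171.0, 52.3]
ee_rot: [0.093, 0.495, 0.848, 0.164]
force: [-0.7, 0.1, -1.0]
gripper_width: 63.9
finger_force: 25.0
```

```bash
python3 -c "
from seat import *
print(inseat(manip.sense()['ee_pos']))"
```

```text
[32.309  1.138 15.525]
```

Request:
{"fn": "inch_along", "kwargs": {
  "rows": "60,0,0,2,0,0,0 | 60,0,0,4,0,0,0 | 60,0,0,6,0,0,0 | 60,0,0,6,0,0,0 | 60,0,0,6,0,0,0"
}}

```text
time: 8.05
ee_pos: [502.6, 171.9, 46.1]
ee_rot: [0.093, 0.495, 0.848, 0.163]
force: [-0.1, -0.2, -1.2]
gripper_width: 63.8
finger_force: 25.0
```

```bash
python3 -c "
from seat import *
print(inseat(manip.sense()['ee_pos']))"
```

```text
[31.665  1.164  9.082]
```

Request:
{"fn": "inch_along", "kwargs": {
  "rows": "60,0,0,1,0,0,0 | 60,0,0,2,0,0,0 | 60,0,0,3,0,0,0 | 60,0,0,3,0,0,0 | 60,0,0,3,0,0,0"
}}

```text
time: 8.55
ee_pos: [503.4, 172.4, 43.6]
ee_rot: [0.093, 0.495, 0.848, 0.163]
force: [-5.5, -2.8, 14.8]
gripper_width: 64.2
finger_force: 25.0
```

```bash
python3 -c "
from seat import *
print(inseat(manip.sense()['ee_pos']))"
```

```text
[31.653  1.207  6.46 ]
```

Request:
{"fn": "inch_along", "kwargs": {
  "rows": "91,0,0,-0.5,0,0,0 | 91,0,0,-1,0,0,0 | 91,0,0,-1,0,0,0 | 91,0,0,-1,0,0,0 | 91,0,0,-1,0,0,0 | 91,0,0,-30,0,0,0 | 91,0,0,-70,0,0,0 | 91,0,0,-110,0,0,0 | 91,0,0,-150,0,0,0 | 91,0,0,-180,0,0,0 | 91,0,0,-180,0,0,0"
}}

```text
time: 9.65
ee_pos: [446.6, 138.8, 214.0]
ee_rot: [0.095, 0.495, 0.848, 0.165]
force: [-0.5, 0.8, 0.2]
gripper_width: 91.3
finger_force: 0.0
```

Run:
```python
from seat import *
c=manip.capture("top");d=manip.capture("scene")
cv2.imwrite("pics/b6.png",np.hstack([cv2.resize(c["pixels"][170:260,150:220],None,fx=5,fy=5,interpolation=3),cv2.resize(d["pixels"][200:290,180:260],None,fx=5,fy=5,interpolation=3)]))
for y in (-55,55):
  for x in (0,64):
    q=seat+ex*x+X*y+ez*19; print(x,y,(np.array(proj(c,q))-[150,170]+.5)*5-.5,(np.array(proj(d,q))-[180,200]+.5)*5+[350-.5,-.5])
```

```text
0 -55 [315.453 265.431] [643.728 203.437]
64 -55 [250.883 158.304] [539.851 149.478]
0 55 [123.63  374.012] [566.933 364.918]
64 55 [ 56.004 268.044] [457.532 309.006]
```

View pics/b6.png

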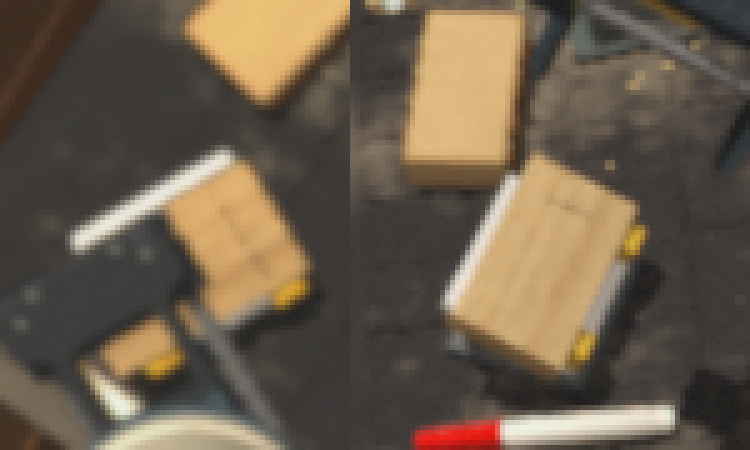

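The board lies on the slope with its edge against both tabs. In the right panel its corners are at (540,152), (638,202), (558,372) and (450,318), close to the predictions.

Run:
```python
from h import *
c=manip.capture("top");d=manip.capture("scene")
for p in((131,233),(140,217),(171,170),(197,130)): print(pt(c,p,0),pt(c,p,100))
for p in((177,290),(176,240)): print("scene",pt(d,p,0))
for z in(0,100): print("end pts in top",[proj(c,p) for p in((706,184,z),(681,207,z),(733,157,z))])
go([644,120,180],down(.805)); go([644,120,5.9],down(.805)); print(manip.sense()["joints"])
```

```bash
cat pics/top0.png >/dev/null
```

```text
[478.772 324.851   0.   ] [473.258 295.11  100.   ]
[520.39  302.423   0.   ] [511.77  274.356 100.   ]
[644.054 223.746   0.   ] [626.206 201.55  100.   ]
[751.058 156.686   0.   ] [725.225 139.494 100.   ]
scene [510.103 311.572   0.   ]
scene [647.178 219.688   0.   ]
end pts in top [(np.float64(186.44985473623302), np.float64(146.76748261773747)), (np.float64(177.59271626624832), np.float64(156.13116773820872)), (np.float64(196.79646869361625), np.float64(136.68785178835057))]
end pts in top [(np.float64(178.73259361015255), np.float64(137.78177453248134)), (np.float64(169.1625232130699), np.float64(147.86647209449563)), (np.float64(189.9074108986626), np.float64(126.9290764996589))]
shift [-114.482  140.729   87.144] rot [ 0.375  0.05  -0.287]
shift [-115.247   76.664  249.026] rot [ 0.375  0.05  -0.287]
[ 0.043  0.136  2.019  0.279  0.669 -0.663]
```

Run:
```python
from h import *
c=manip.capture("top");d=manip.capture("scene")
T=lambda x,y:((x+.5)/3.3-.5+140,(y+.5)/3.3-.5+130)
S=lambda x,y:((x+.5)/3-.5+180,(y+.5)/3-.5+90)
print("vice jaw",tri(c,T(333,122),d,S(133,315)),tri(c,T(452,165),d,S(228,300)))
R=down(.805)*Ro.from_rotvec([-.18,0,0])
f=go([640,116,180],R); go([640,116,13],R,f)
```

```text
vice jaw (array([644.075,  38.447,  59.066]), np.float64(7.529977574416167)) (array([612.642, -52.868,  39.201]), np.float64(4.639997421111441))
shift [-116.084  135.875   84.726] rot [ 0.195  0.075 -0.28 ]
shift [ -0.    -29.898 164.302] rot [0. 0. 0.]
```

Request:
{"fn": "inch_along", "kwargs": {
  "rows": "91,-29,34,15,0.05,0.02,-0.07 | 91,-58,68,35,0.1,0.04,-0.14 | 91,-87,102,60,0.15,0.06,-0.21 | 91,-116,136,85,0.195,0.075,-0.28 | 91,-116,136,85,0.195,0.075,-0.28 | 91,-116,136,85,0.195,0.075,-0.28 | 91,-116,136,85,0.195,0.075,-0.28"
}}

```text
time: 10.65
ee_pos: [639.2, 116.3, 180.3]
ee_rot: [0.034, 0.372, 0.924, 0.084]
force: [-0.1, 0.0, -0.4]
gripper_width: 91.0
finger_force: 0.0
```

```bash
python3 -c "
from h import *
R=down(.805)*Ro.from_rotvec([-.18,0,0])
go([640,116,13],R)"
```

```text
shift [ -0.861 -29.686 164.644] rot [ 0.001 -0.    -0.001]
```

Request:
{"fn": "inch_along", "kwargs": {
  "rows": "91,0,-8,44,0,0,0 | 91,0,-16,88,0,0,0 | 91,0,-24,132,0,0,0 | 91,0,-24,132,0,0,0 | 91,0,-24,132,0,0,0"
}}

```text
time: 11.15
ee_pos: [640.1, 116.3, 48.3]
ee_rot: [0.034, 0.372, 0.924, 0.084]
force: [0.8, 0.7, 1.6]
gripper_width: 90.7
finger_force: 0.0
```

```bash
python3 -c "
from h import *
R=down(.805)*Ro.from_rotvec([-.18,0,0])
go([640,116,13],R)"
```

```text
shift [-0.042 -6.65  34.648] rot [ 0.002  0.001 -0.001]
```

No contact. Finish the descent and close.

Request:
{"fn": "inch_along", "kwargs": {
  "rows": "91,0,-3,15,0,0,0 | 91,0,-5,25,0,0,0 | 91,0,-6,31,0,0,0 | 91,0,-6,31,0,0,0"
}}

```text
time: 11.55
ee_pos: [640.8, 115.9, 16.1]
ee_rot: [0.035, 0.372, 0.924, 0.084]
force: [-0.1, -0.3, 0.3]
gripper_width: 90.9
finger_force: 0.0
```

Request:
{"fn": "inch_along", "kwargs": {
  "rows": "56,0,0,3,0,0,0 | 56,0,-0.5,3,0,0,0 | 56,0,-0.5,3,0,0,0 | 56,0,-0.5,3,0,0,0 | 56,0,-0.5,3,0,0,0 | 56,0,-0.5,3,0,0,0",
  "grip_force": 15
}}

```text
time: 12.15
ee_pos: [641.1, 115.9, 12.9]
ee_rot: [0.035, 0.372, 0.924, 0.084]
force: [0.8, 0.2, 5.1]
gripper_width: 61.3
finger_force: 14.9
```

Request:
{"fn": "inch_along", "kwargs": {
  "rows": "54,0,0,0,0,0,0 | 54,0,2,-10,0,0,0 | 54,0,10,-50,0,0,0 | 54,0,18,-100,0,0,0 | 54,0,27,-150,0,0,0 | 54,0,27,-150,0,0,0 | 54,0,27,-150,0,0,0",
  "grip_force": 30
}}

```text
time: 12.85
ee_pos: [640.5, 115.6, 166.6]
ee_rot: [0.036, 0.372, 0.924, 0.084]
force: [0.3, 0.5, -1.6]
gripper_width: 61.0
finger_force: 29.4
```

Run:
```python
from h import *
f=go([506.5,31,120],down(1.57))
d=crop("scene","pics/d1.png",190,130,110,110,5)
```

```text
shift [  38.03  -159.705   17.604] rot [ 0.173  0.073 -0.763]
```

View pics/d1.png

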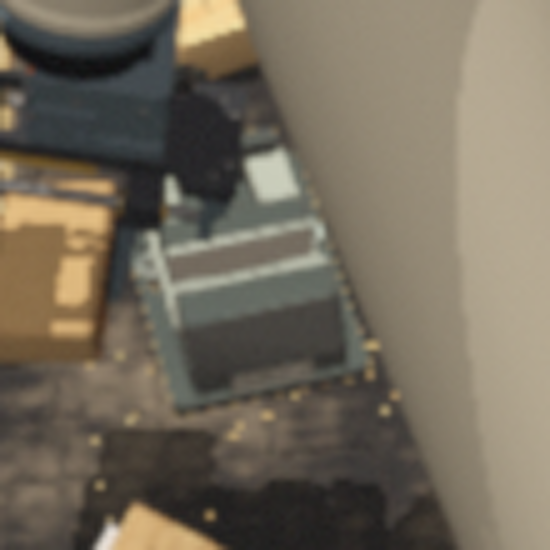

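The sanding block hangs in the gripper at left (50,270), clear of the vice.

Request:
{"fn": "inch_along", "kwargs": {
  "rows": "54,8,-30,0,0.03,0.01,-0.13 | 54,16,-65,0,0.06,0.025,-0.26 | 54,24,-100,0,0.09,0.04,-0.4 | 54,32,-135,5,0.12,0.05,-0.53 | 54,38,-160,10,0.15,0.06,-0.66 | 54,38,-160,17,0.173,0.073,-0.763 | 54,38,-160,17,0.173,0.073,-0.763 | 54,38,-160,17,0.173,0.073,-0.763 | 54,38,-160,17,0.173,0.073,-0.763"
}}

```text
time: 13.8
ee_pos: [505.9, 30.9, 119.0]
ee_rot: [-0.001, 0.002, 1.0, 0.0]
force: [0.2, -0.2, -0.9]
gripper_width: 61.1
finger_force: 29.4
```

```bash
python3 -c "
from h import *
go([506.5,31,20],down(1.57))"
```

```text
shift [-0.819  0.022 99.001] rot [ 0.001 -0.002 -0.002]
```

Request:
{"fn": "inch_along", "kwargs": {
  "rows": "54,0,0,40,0,0,0 | 54,0,0,75,0,0,0 | 54,0,0,95,0,0,0 | 54,0,0,98,0,0,0 | 54,0,0,98,0,0,0 | 54,0,0,98,0,0,0"
}}

```text
time: 14.4
ee_pos: [506.4, 30.8, 22.3]
ee_rot: [-0.0, 0.001, 1.0, 0.0]
force: [-0.3, 1.1, -1.7]
gripper_width: 61.6
finger_force: 29.4
```

Request:
{"fn": "inch_along", "kwargs": {
  "rows": "54,0,0,2,0,0,0 | 54,0,0,4,0,0,0 | 54,0,0,6,0,0,0 | 54,0,0,6,0,0,0"
}}

```text
time: 14.8
ee_pos: [506.3, 30.4, 15.9]
ee_rot: [-0.0, 0.0, 1.0, -0.0]
force: [-1.1, -5.5, 10.4]
gripper_width: 61.2
finger_force: 29.7
```

Request:
{"fn": "inch_along", "kwargs": {
  "rows": "54,0,0,1,0,0,0 | 54,0,0,2,0,0,0 | 54,0,0,3,0,0,0 | 54,0,0,3,0,0,0"
}}

```text
time: 15.2
ee_pos: [506.5, 30.2, 13.1]
ee_rot: [0.0, 0.0, 1.0, -0.0]
force: [-0.4, -6.8, 12.3]
gripper_width: 60.9
finger_force: 29.8
```

Request:
{"fn": "inch_along", "kwargs": {
  "rows": "54,0,0,1,0,0,0 | 54,0,0,2,0,0,0 | 54,0,0,2,0,0,0"
}}

```text
time: 15.5
ee_pos: [506.6, 30.3, 11.2]
ee_rot: [0.0, 0.0, 1.0, -0.0]
force: [-1.4, -8.0, 12.5]
gripper_width: 60.3
finger_force: 29.8
```

Request:
{"fn": "inch_along", "kwargs": {
  "rows": "91,0,0,0,0,0,0 | 91,0,0,0,0,0,0 | 91,0,0,0,0,0,0 | 91,0,0,-20,0,0,0 | 91,0,0,-70,0,0,0 | 91,0,0,-120,0,0,0 | 91,0,0,-170,0,0,0 | 91,0,0,-220,0,0,0 | 91,0,0,-270,0,0,0 | 91,0,0,-290,0,0,0"
}}

```text
time: 16.5
ee_pos: [507.4, 30.8, 305.0]
ee_rot: [0.002, 0.0, 1.0, -0.0]
force: [0.5, 0.8, -1.0]
gripper_width: 91.0
finger_force: 0.0
```

Run:
```python
from m import *
c=crop("top","pics/t7.png",120,120,220,150,3.6)
U=lambda x,y:((x+.5)/5-.5+330,(y+.5)/5-.5+230)
print("cab",pt(c,U(155,392),160),pt(c,U(0,300),160))
for z in(40,60,70): print("tape",z,pt(c,U(164,235),z),pt(c,U(182,182),z),pt(c,U(145,295),z))
print("ends", pt(c,U(187,122),12),pt(c,U(147,325),20))
for p in((130,0),(400,222),(505,305)): print("saw",pt(c,U(*p),0),pt(c,U(*p),60))
print("sdriver tip",pt(c,U(222,338),5))
```

```text
cab [ 298.817 -244.53   160.   ] [ 340.083 -175.282  160.   ]
tape 40 [ 365.29  -267.853   40.   ] [ 391.549 -277.357   40.   ] [ 335.686 -257.825   40.   ]
tape 60 [ 365.899 -264.866   60.   ] [ 391.754 -274.224   60.   ] [ 336.75  -254.993   60.   ]
tape 70 [ 366.203 -263.373   70.   ] [ 391.856 -272.658   70.   ] [ 337.282 -253.577   70.   ]
ends [ 421.791 -284.912   12.   ] [ 319.621 -261.389   20.   ]
saw [ 485.163 -258.52     0.   ] [ 481.568 -250.246   60.   ]
saw [ 370.237 -395.319    0.   ] [ 371.788 -380.92    60.   ]
saw [ 327.781 -447.923    0.   ] [ 331.232 -431.169   60.   ]
sdriver tip [ 311.947 -301.666    5.   ]
```

View pics/t7.png

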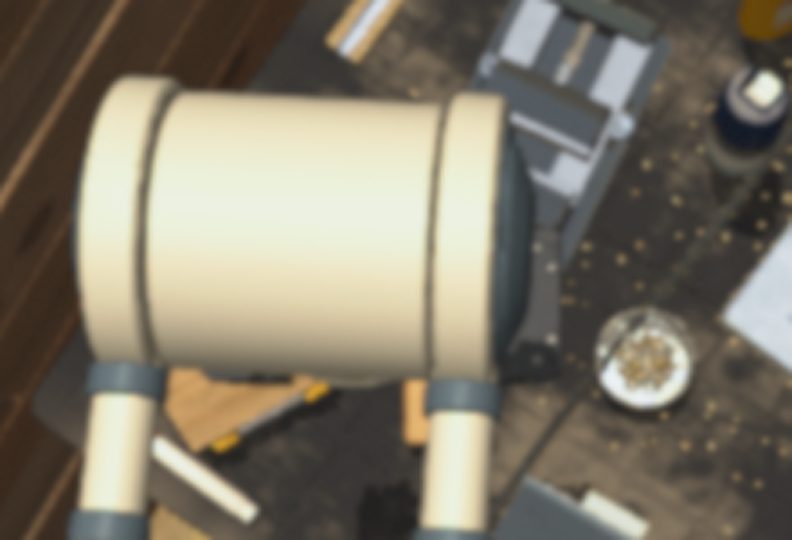

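The top crop shows the wrist over the sander, whose front end is at (415,410). The board is still against the tabs, and the tin at (644,360) has not moved.

Run:
```python
from m import *
c=manip.capture("top"); im=c["pixels"]
a=-.31
o=np.array([362.4,276.6]);ax=np.array([np.sin(.31),-np.cos(.31)]);pe=np.array([np.cos(.31),np.sin(.31)])
for s in range(-24,27,2):
    row=[]
    for w in range(-12,13,3):
        x,y=o+ax*s+pe*w
        p=cv2.getRectSubPix(im,(1,1),(float(x),float(y)))[0,0]; row.append("%3d/%3d"%(p[2],p[0]))
    print(s,row)
```

```text
-24 ['149/122', ' 70/ 60', ' 73/ 61', ' 62/ 55', ' 60/ 53', ' 60/ 54', ' 61/ 54', ' 71/ 59', ' 88/ 68']
-22 ['167/141', ' 58/ 52', ' 59/ 53', ' 58/ 52', ' 60/ 53', ' 63/ 54', ' 68/ 57', ' 76/ 62', ' 93/ 71']
-20 ['127/107', ' 59/ 53', ' 56/ 51', ' 50/ 46', ' 52/ 46', ' 58/ 48', ' 68/ 56', ' 69/ 58', ' 76/ 62']
-18 [' 65/ 57', ' 61/ 53', ' 48/ 44', ' 36/ 33', ' 40/ 35', ' 46/ 38', ' 53/ 45', ' 61/ 54', ' 61/ 54']
-16 [' 63/ 54', ' 66/ 55', ' 52/ 34', ' 48/ 35', ' 53/ 35', ' 56/ 38', ' 48/ 37', ' 62/ 55', ' 60/ 53']
-14 [' 63/ 55', ' 71/ 49', ' 99/ 14', ' 94/ 36', ' 65/ 51', ' 70/ 51', '101/ 26', ' 69/ 56', ' 64/ 56']
-12 [' 69/ 55', ' 78/ 42', '131/ 10', '146/ 25', ' 69/ 57', ' 77/ 57', '161/ 10', ' 72/ 53', ' 66/ 56']
-10 [' 90/ 63', ' 76/ 41', '135/ 10', '170/ 21', ' 72/ 58', ' 76/ 59', '181/ 10', ' 84/ 55', ' 66/ 57']
-8 [' 64/ 54', ' 61/ 43', '116/ 10', '183/ 13', ' 72/ 58', ' 75/ 61', '189/ 17', '101/ 52', ' 87/ 68']
-6 [' 57/ 52', ' 55/ 45', '114/ 11', '197/ 10', ' 87/ 66', ' 87/ 69', '193/ 19', '114/ 54', '106/ 80']
-4 [' 57/ 51', ' 53/ 44', '117/ 14', '205/ 14', ' 98/ 76', ' 9
[... 880 characters left out ...]
 39', '128/ 12', '173/ 10', '156/ 10', '154/ 10', '122/ 54', ' 94/ 71', ' 74/ 60']
16 [' 56/ 51', ' 50/ 42', ' 97/ 41', '150/ 18', '148/ 18', ' 96/ 50', ' 91/ 69', ' 96/ 72', ' 90/ 69']
18 [' 58/ 52', ' 59/ 45', '113/ 41', '228/ 10', '226/ 10', '105/ 58', '106/ 79', '112/ 83', '106/ 79']
20 [' 62/ 53', ' 82/ 53', '121/ 38', '234/ 10', '230/ 10', '100/ 51', ' 97/ 75', '109/ 80', '100/ 76']
22 [' 59/ 53', ' 54/ 47', ' 94/ 52', '184/ 44', '181/ 44', ' 81/ 52', ' 83/ 66', '104/ 78', '105/ 79']
24 [' 59/ 53', ' 56/ 50', ' 64/ 54', ' 79/ 60', ' 75/ 57', ' 68/ 56', ' 86/ 67', '103/ 78', '107/ 82']
26 [' 62/ 54', ' 60/ 53', ' 63/ 52', ' 88/ 67', ' 71/ 58', ' 90/ 68', ' 96/ 75', ' 99/ 78', ' 94/ 77']
```

Create tp.py:
```python
from h import *
R=down(1.26)*Ro.from_rotvec([.08,0,0])
def tgt(c,z):
    o=np.array([362.4,276.6]);ax=np.array([np.sin(.31),-np.cos(.31)]);pe=np.array([np.cos(.31),np.sin(.31)])
    p=pt(c,o+1.5*ax+pe,68); p=p+4*np.array([.952,-.305,0]); 
    g=np.array([p[0],p[1],z+19]); return g+R.apply([0,0,18.8])
```

Run:
```python
from tp import *
c=manip.capture("top")
t=tgt(c,34); print(t,R.apply([0,0,1]),manip.sense()["joints"])
f=go([t[0],t[1],300],R); go(t,R,f)
```

```text
[ 372.199 -269.816   34.26 ] [-0.024 -0.076 -0.997] [-0.057  0.246  1.496  0.     1.399 -1.627]
shift [ 134.182 -300.746    1.201] rot [0.079 0.013 0.31 ]
shift [  0.     21.237 264.89 ] rot [0. 0. 0.]
```

```bash
sed -i 's/\[.08,0,0\]/[-.08,0,0]/' tp.py
```

Run:
```python
from tp import *
c=manip.capture("top")
t=tgt(c,34); print(t,R.apply([0,0,1]))
f=go([t[0],t[1],300],R); go(t,R,f)
```

```text
[ 373.118 -266.955   34.26 ] [ 0.024  0.076 -0.997]
shift [ 132.628 -297.923    0.165] rot [-0.08  -0.014  0.31 ]
shift [ -0.    -21.237 264.89 ] rot [0. 0. 0.]
```

Request:
{"fn": "inch_along", "kwargs": {
  "rows": "91,20,-45,0,0,0,0.05 | 91,38,-85,0,-0.01,0,0.1 | 91,57,-128,0,-0.02,0,0.15 | 91,76,-171,0,-0.04,0,0.2 | 91,95,-214,0,-0.05,-0.01,0.25 | 91,114,-257,0,-0.07,-0.01,0.3 | 91,132.5,-298,0,-0.08,-0.014,0.31 | 91,132.5,-298,0,-0.08,-0.014,0.31 | 91,132.5,-298,0,-0.08,-0.014,0.31 | 91,132.5,-298,0,-0.08,-0.014,0.31"
}}

```text
time: 17.7
ee_pos: [373.4, -266.1, 299.6]
ee_rot: [0.005, 0.155, 0.987, 0.04]
force: [0.2, -0.3, 0.3]
gripper_width: 91.1
finger_force: 0.0
```

```bash
python3 -c "
from tp import *
f=go([373.1,-267,120],R);go([373.1,-267,34.3],R)
d=crop('scene','pics/tp1.png',260,110,160,130,5)"
```

```text
shift [ -0.399 -15.555 178.88 ] rot [ 0.001 -0.002  0.   ]
shift [ -0.588 -22.526 264.296] rot [ 0.001 -0.002  0.   ]
```

View pics/tp1.png

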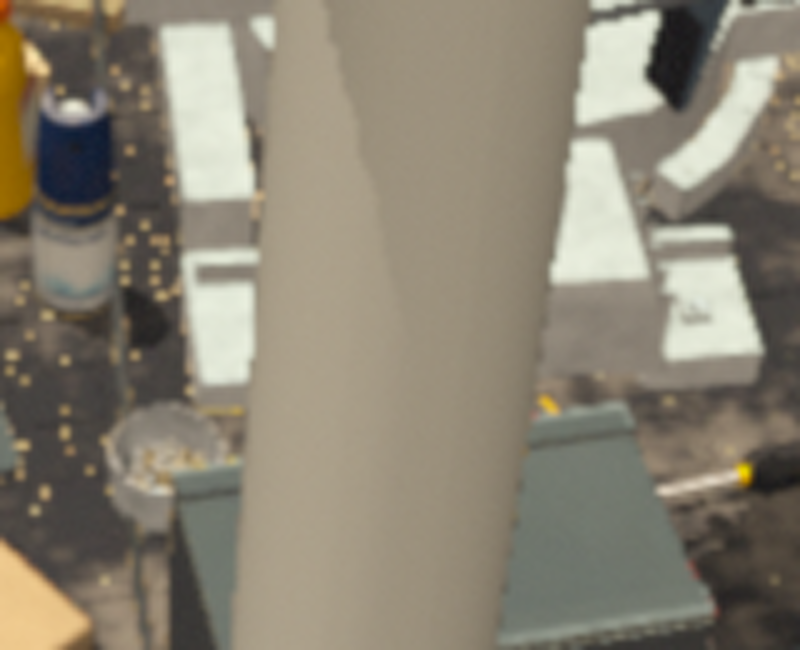

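The arm still hides the tape. The can is at (72,190), with its base near (75,300), and the tin is at (165,460).

Request:
{"fn": "inch_along", "kwargs": {
  "rows": "91,-0.5,-4,45,0,0,0 | 91,-0.5,-8,90,0,0,0 | 91,-0.5,-12,135,0,0,0 | 91,-0.5,-15.5,179,0,0,0 | 91,-0.5,-15.5,179,0,0,0"
}}

```text
time: 18.25
ee_pos: [371.8, -265.0, 117.0]
ee_rot: [0.003, 0.154, 0.987, 0.042]
force: [1.3, 0.2, 1.8]
gripper_width: 91.0
finger_force: 0.0
```

Request:
{"fn": "inch_along", "kwargs": {
  "rows": "91,0,-2,20,0,0,0 | 91,0,-4,40,0,0,0 | 91,0,-5,55,0,0,0 | 91,0,-5,55,0,0,0"
}}

```text
time: 18.65
ee_pos: [373.8, -268.2, 66.0]
ee_rot: [0.006, 0.154, 0.987, 0.04]
force: [0.4, -0.9, 0.5]
gripper_width: 90.8
finger_force: 0.0
```

Request:
{"fn": "inch_along", "kwargs": {
  "rows": "91,0,-1,10,0,0,0 | 91,0,-2,20,0,0,0 | 91,0,-2.5,30,0,0,0 | 91,0,-2.5,30,0,0,0"
}}

```text
time: 19.05
ee_pos: [372.9, -268.5, 34.5]
ee_rot: [0.005, 0.155, 0.987, 0.04]
force: [0.3, 0.8, -0.2]
gripper_width: 90.8
finger_force: 0.0
```

Request:
{"fn": "inch_along", "kwargs": {
  "rows": "25,0,0,0,0,0,0 | 25,0,0,0,0,0,0 | 25,0,0,0,0,0,0 | 25,0,0,0,0,0,0 | 25,0,0,0,0,0,0 | 25,0,0,0,0,0,0 | 25,0,0,0,0,0,0 | 25,0,0,0,0,0,0 | 25,0,0,0,0,0,0",
  "grip_force": 15
}}

```text
time: 19.95
ee_pos: [373.3, -269.0, 35.5]
ee_rot: [0.006, 0.155, 0.987, 0.04]
force: [-0.0, -1.1, 1.5]
gripper_width: 34.9
finger_force: 14.6
```

```bash
python3 -c "
from h import *
print(manip.sense()['ee_pos'],manip.sense()['gripper_width'])"
```

```text
[ 373.281 -268.998   35.522] 34.88809132497754
```

Request:
{"fn": "inch_along", "kwargs": {
  "rows": "25,0,0,0,0,0,0 | 25,0,1.5,-20,0,0,0 | 25,0,5,-60,0,0,0 | 25,0,9,-110,0,0,0 | 25,0,13,-160,0,0,0 | 25,0,17,-210,0,0,0 | 25,0,20,-250,0,0,0 | 25,0,20,-250,0,0,0",
  "grip_force": 25
}}

```text
time: 20.75
ee_pos: [374.9, -270.5, 290.9]
ee_rot: [0.009, 0.155, 0.987, 0.037]
force: [0.6, -0.7, -5.7]
gripper_width: 32.6
finger_force: 25.0
```

Run:
```python
from h import *
f=go([506.5,31,285],down(1.57))
```

```text
shift [-33.044 325.867  31.18 ] rot [ 0.075  0.019 -0.31 ]
```

Run:
```python
from m import *
c=manip.capture("top");d=manip.capture("scene")
h=proj(c,(506,31,27)); g=proj(d,(506,31,27)); print(h,g)
for cam,q in((c,h),(d,g)):
    k,b,a=quad(cam,"wood",(float(q[0]),float(q[1]))); M=cv2.moments(k)
    print(cv2.contourArea(k),pt(cam,(M["m10"]/M["m00"],M["m01"]/M["m00"]),27)); print(np.array([pt(cam,p,27)[:2] for p in b]))
cv2.imwrite("pics/t8.png",np.hstack([cv2.resize(c["pixels"][180:260,150:330],None,fx=3,fy=3,interpolation=3),cv2.resize(d["pixels"][190:270,190:270],None,fx=3,fy=3,interpolation=3)]))
```

```text
(np.float64(243.2894351167376), np.float64(221.27237841821636)) (np.float64(258.4371984794656), np.float64(228.30651102591779))
1043.5 [506.765  29.481  27.   ]
[[450.807  59.473]
 [565.887  60.135]
 [565.615  -1.342]
 [450.557  -1.473]]
731.5 [504.29   34.116  27.   ]
[[564.206  65.452]
 [573.956 -15.048]
 [448.531   1.985]
 [442.313  78.604]]
```

View pics/t8.png

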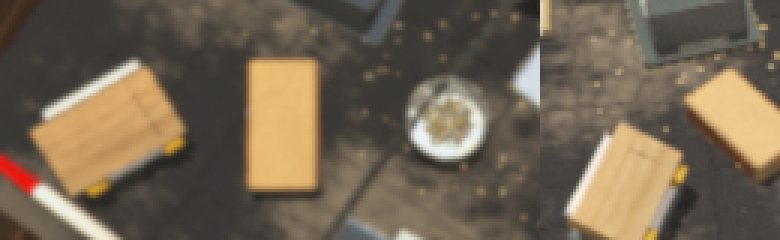

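The top panel shows the sander flat and square at (283,125), midway between rest and tin, and the board symmetric between the tabs at (95,187) and (176,146).

Request:
{"fn": "inch_along", "kwargs": {
  "rows": "25,-4,40,0,0.01,0,-0.04 | 25,-8,85,5,0.02,0,-0.08 | 25,-13,130,10,0.03,0.01,-0.13 | 25,-18,175,15,0.04,0.01,-0.18 | 25,-23,220,20,0.05,0.01,-0.22 | 25,-28,265,25,0.06,0.015,-0.27 | 25,-32,310,30,0.07,0.019,-0.3 | 25,-35,326,31,0.075,0.019,-0.31 | 25,-35,326,31,0.075,0.019,-0.31 | 25,-35,326,31,0.075,0.019,-0.31 | 25,-35,326,31,0.075,0.019,-0.31"
}}

```text
time: 21.95
ee_pos: [506.0, 31.2, 280.4]
ee_rot: [-0.004, 0.001, 1.0, 0.003]
force: [-0.1, -1.3, -3.2]
gripper_width: 32.9
finger_force: 25.0
```

Run:
```python
from h import *
f=go([510.5,30,80],down(1.57))
```

```text
shift [ -6.177  -2.345 200.368] rot [ 0.006 -0.008 -0.001]
```

Request:
{"fn": "inch_along", "kwargs": {
  "rows": "25,-3,-1,45,0.006,-0.004,0 | 25,-5,-2,95,0.006,-0.004,0 | 25,-5,-2,145,0.006,-0.004,0 | 25,-5,-2,185,0.006,-0.004,0 | 25,-5,-2,200,0.006,-0.004,0 | 25,-5,-2,200,0.006,-0.004,0 | 25,-5,-2,200,0.006,-0.004,0"
}}

```text
time: 22.65
ee_pos: [510.7, 30.4, 82.0]
ee_rot: [-0.001, 0.001, 1.0, -0.0]
force: [0.3, -0.4, -2.6]
gripper_width: 33.0
finger_force: 25.0
```

Run:
```python
from h import *
f=go([510.5,30,65],down(1.57))
d=crop("scene","pics/tp2.png",220,170,80,80,7)
```

```text
shift [ 0.21  -0.36  16.957] rot [-0.    -0.002 -0.001]
```

View pics/tp2.png

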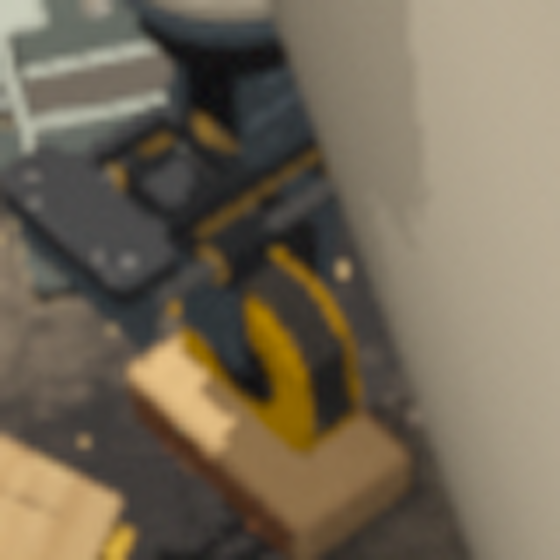

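The tape is upright just above the sander, its rear at about (310,440), with the sander's near end at (310,550).

Request:
{"fn": "inch_along", "kwargs": {
  "rows": "25,0,0,6,0,0,0 | 25,0,0,11,0,0,0 | 25,0,0,13,0,0,0 | 25,0,0,13,0,0,0 | 25,0,0,13,0,0,0"
}}

```text
time: 23.2
ee_pos: [510.6, 31.1, 68.5]
ee_rot: [-0.001, 0.0, 1.0, -0.0]
force: [-0.1, 0.2, -3.9]
gripper_width: 32.5
finger_force: 25.0
```

Request:
{"fn": "inch_along", "kwargs": {
  "rows": "25,0,0,2,0,0,0 | 25,0,0,4,0,0,0 | 25,0,0,4,0,0,0 | 25,0,0,4,0,0,0"
}}

```text
time: 23.6
ee_pos: [510.6, 31.1, 64.4]
ee_rot: [-0.001, 0.0, 1.0, -0.0]
force: [-0.7, -0.1, -2.9]
gripper_width: 32.5
finger_force: 25.0
```

Request:
{"fn": "inch_along", "kwargs": {
  "rows": "25,0,0,1,0,0,0 | 25,0,0,2,0,0,0 | 25,0,0,2,0,0,0 | 25,0,0,2,0,0,0"
}}

```text
time: 24.0
ee_pos: [511.1, 31.1, 62.9]
ee_rot: [-0.001, 0.0, 1.0, -0.0]
force: [-0.3, 0.0, 7.7]
gripper_width: 32.8
finger_force: 25.0
```

Request:
{"fn": "inch_along", "kwargs": {
  "rows": "25,0,0,1,0,0,0 | 25,0,0,1.5,0,0,0 | 25,0,0,1.5,0,0,0 | 25,0,0,1.5,0,0,0"
}}

```text
time: 24.4
ee_pos: [511.5, 31.0, 62.5]
ee_rot: [0.0, 0.0, 1.0, -0.0]
force: [-6.3, -2.1, 31.1]
gripper_width: 33.1
finger_force: 25.0
```

Request:
{"fn": "inch_along", "kwargs": {
  "rows": "25,0,0,-1.5,0,0,0 | 25,0,0,-1.5,0,0,0 | 45,0,0,-1.5,0,0,0 | 60,0,0,-1.5,0,0,0 | 91,0,0,-1.5,0,0,0 | 91,0,0,-1.5,0,0,0 | 91,0,0,-1.5,0,0,0 | 91,0,0,-20,0,0,0 | 91,0,0,-60,0,0,0 | 91,0,0,-110,0,0,0 | 91,0,0,-160,0,0,0 | 91,0,0,-210,0,0,0 | 91,0,0,-260,0,0,0 | 91,50,50,-260,0,0,0 | 91,50,90,-260,0,0,0"
}}

```text
time: 25.9
ee_pos: [461.8, 114.4, 322.7]
ee_rot: [0.0, 0.002, 1.0, -0.0]
force: [-0.1, 0.0, -1.6]
gripper_width: 90.8
finger_force: 0.0
```

Run:
```python
from h import *
d=manip.capture("scene");c=manip.capture("top")
cv2.imwrite("pics/tp3.png",np.hstack([cv2.resize(c["pixels"][120:260,200:360],None,fx=2.5,fy=2.5,interpolation=3),cv2.resize(d["pixels"][110:250,200:320],None,fx=2.5,fy=2.5,interpolation=3)]))
print(manip.sense()["ee_pos"])
```

```text
[460.906 118.942 321.627]
```

View pics/tp3.png

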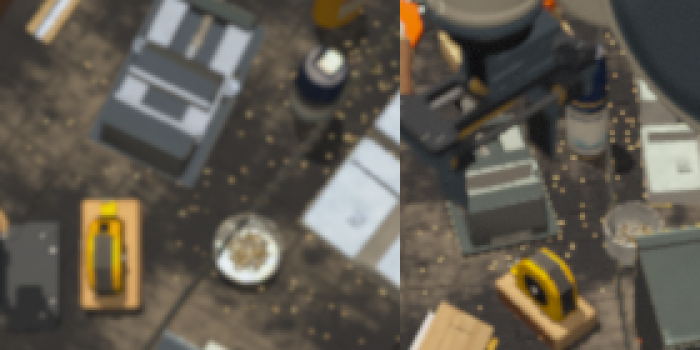

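The tape stands upright on the sander (about (110,250) in the top panel). I have now viewed more pictures than allowed, so I will measure the rest numerically.

Run:
```python
from h import *
c=manip.capture("top");d=manip.capture("scene")
for n,cam,f,box in(("top",c,"pics/top0.png",(310,130,350,175)),("scene",d,"pics/scene0.png",(255,120,295,180))):
    i=cv2.imread(f);h=cv2.cvtColor(i,cv2.COLOR_BGR2HSV);x0,y0,x1,y1=box
    m=np.zeros(h.shape[:2],np.uint8);m[y0:y1,x0:x1]=cv2.inRange(h,np.array((100,70,20)),np.array((130,255,200)))[y0:y1,x0:x1]
    ys,xs=np.nonzero(m);print(n,len(xs),xs.min(),xs.max(),ys.min(),ys.max(),xs.mean(),ys.mean())
    for z in(115,138,161): print(z,pt(cam,(xs.mean(),ys.mean()),z)[:2])
for z in(0,): print("scene base front edge",pt(d,(275,171),0)[:2],"glue base",pt(d,(260,152),0)[:2])
for X in((672,-180,161),(672,-180,140),(672,-180,115),(672,-180,0)): print("pred",X,proj(c,X),proj(d,X))
f=go([672,-180,320],down(1.57)); go([672,-180,112],down(1.57),f)
```

```text
top 92 319 336 149 160 326.3152173913044 155.66304347826087
115 [ 656.757 -175.396]
138 [ 652.028 -173.487]
161 [ 647.299 -171.578]
scene 214 268 281 134 154 274.5934579439252 141.92523364485982
115 [ 670.783 -177.709]
138 [ 652.333 -161.415]
161 [ 633.882 -145.121]
scene base front edge [ 661.6   -170.524] glue base [ 759.082 -191.347]
pred (672, -180, 161) (np.float64(329.8119518182571), np.float64(145.17020514366402)) (np.float64(274.82311451506234), np.float64(129.96110912230938))
pred (672, -180, 140) (np.float64(329.0366284374486), np.float64(147.15310951103962)) (np.float64(274.8542468013956), np.float64(135.23425149716624))
pred (672, -180, 115) (np.float64(328.14755289912006), np.float64(149.4269371957407)) (np.float64(274.8904932274448), np.float64(141.37361958246396))
pred (672, -180, 0) (np.float64(324.4768362287083), np.float64(158.81486524915192)) (np.float64(275.0466393545404), np.float64(167.82142847909242))
shift [-208.923 -296.005    0.87 ] rot [-0.    -0.002  0.003]
shift [  0.   0. 208.] rot [0. 0. 0.]
```

Request:
{"fn": "inch_along", "kwargs": {
  "rows": "91,-29,-40,0,0,0,0 | 91,-58,-80,0,0,0,0 | 91,-87,-122,0,0,0,0 | 91,-116,-163,0,0,0,0 | 91,-145,-204,0,0,0,0 | 91,-175,-245,0,0,0,0 | 91,-200,-280,0,0,0,0 | 91,-213,-299,0,0,0,0 | 91,-213,-299,0,0,0,0 | 91,-213,-299,0,0,0,0"
}}

```text
time: 27.1
ee_pos: [675.4, -185.9, 319.7]
ee_rot: [-0.002, 0.001, 1.0, 0.0]
force: [-0.2, -0.3, 0.7]
gripper_width: 91.2
finger_force: 0.0
```

```bash
python3 -c "
from h import *
f=go([676,-183,200],down(1.57))"
```

```text
shift [ -1.062   2.843 119.668] rot [ 0.    -0.004 -0.002]
```

Request:
{"fn": "inch_along", "kwargs": {
  "rows": "91,-0.5,2,45,0,0,0 | 91,-0.5,2,90,0,0,0 | 91,-0.5,2,130,0,0,0 | 91,-0.5,2,145,0,0,0 | 91,-0.5,2,145,0,0,0"
}}

```text
time: 27.6
ee_pos: [674.0, -181.4, 173.3]
ee_rot: [-0.003, 0.0, 1.0, 0.001]
force: [0.2, -0.2, 0.6]
gripper_width: 90.9
finger_force: 0.0
```

Request:
{"fn": "inch_along", "kwargs": {
  "rows": "91,0,0,15,0,0,0 | 91,0,0,30,0,0,0 | 91,0,0,30,0,0,0"
}}

```text
time: 27.9
ee_pos: [675.0, -181.9, 144.6]
ee_rot: [-0.002, 0.0, 1.0, 0.0]
force: [-0.7, 1.0, -0.1]
gripper_width: 91.1
finger_force: 0.0
```

Request:
{"fn": "inch_along", "kwargs": {
  "rows": "91,0,0,15,0,0,0 | 91,0,0,30,0,0,0 | 91,0,0,30,0,0,0"
}}

```text
time: 28.2
ee_pos: [674.5, -181.9, 113.1]
ee_rot: [-0.003, 0.0, 1.0, 0.001]
force: [-0.4, 2.0, 0.2]
gripper_width: 91.2
finger_force: 0.0
```

Request:
{"fn": "inch_along", "kwargs": {
  "rows": "44,0,0,0,0,0,0 | 44,0,0,0,0,0,0 | 44,0,0,0,0,0,0 | 44,0,0,0,0,0,0 | 44,0,0,0,0,0,0 | 44,0,0,0,0,0,0 | 44,0,0,0,0,0,0",
  "grip_force": 12
}}

```text
time: 28.9
ee_pos: [675.8, -182.3, 115.8]
ee_rot: [-0.001, 0.0, 1.0, -0.0]
force: [0.8, 0.2, 1.8]
gripper_width: 44.9
finger_force: 12.0
```

Request:
{"fn": "inch_along", "kwargs": {
  "rows": "42,0,0,0,0,0,0 | 42,0,0,-10,0,0,0 | 42,0,0,-30,0,0,0 | 42,0,0,-60,0,0,0 | 42,0,0,-60,0,0,0 | 42,0,0,-60,0,0,0",
  "grip_force": 25
}}

```text
time: 29.5
ee_pos: [676.2, -182.4, 176.5]
ee_rot: [-0.0, 0.0, 1.0, -0.0]
force: [0.5, -0.4, -2.5]
gripper_width: 45.2
finger_force: 25.0
```

Run:
```python
from h import *
c=manip.capture("top");d=manip.capture("scene"); s=manip.sense()["ee_pos"]
go([588,-110,173],down(1.57))
# lower white/light body of the can in scene: compare predicted base centre
for b in (0,): print(proj(d,(s[0],s[1],s[2]-113)),proj(d,(s[0],s[1],s[2]-113+60)))
i=d["pixels"]; 
for x in (268,271,275,279): print(x,[int(v) for v in i[130:172:2,x].mean(axis=1)])
print("row",[int(v) for v in i[148,255:295:2].mean(axis=1)])
```

```text
shift [87.39  72.081  2.157] rot [ 0.    -0.004  0.   ]
(np.float64(274.7629737952626), np.float64(153.07263796158824)) (np.float64(274.67321240931665), np.float64(138.82661339277277))
268 [150, 148, 144, 143, 141, 138, 133, 130, 124, 124, 121, 117, 111, 86, 94, 111, 71, 107, 113, 82, 78]
271 [163, 162, 160, 158, 155, 154, 152, 149, 147, 144, 141, 138, 136, 131, 126, 118, 103, 97, 89, 89, 94]
275 [172, 172, 170, 170, 169, 167, 167, 165, 164, 163, 161, 160, 158, 156, 153, 151, 149, 145, 144, 141, 137]
279 [179, 179, 177, 177, 176, 175, 174, 173, 173, 172, 172, 170, 170, 169, 167, 166, 165, 163, 162, 161, 159]
row [73, 76, 78, 76, 73, 74, 117, 131, 144, 155, 163, 168, 172, 175, 179, 181, 183, 185, 186, 188]
```

Request:
{"fn": "inch_along", "kwargs": {
  "rows": "42,15,12,0,0,0,0 | 42,40,33,0,0,0,0 | 42,65,54,0,0,0,0 | 42,82,68,0,0,0,0 | 42,87,72,0,0,0,0 | 42,87,72,0,0,0,0 | 42,87,72,15,0,0,0 | 42,87,72,30,0,0,0 | 42,87,72,45,0,0,0 | 42,87,72,52,0,0,0 | 42,87,72,52,0,0,0 | 42,87,72,52,0,0,0"
}}

```text
time: 30.8
ee_pos: [589.4, -110.7, 124.1]
ee_rot: [-0.001, 0.0, 1.0, -0.0]
force: [0.5, 0.9, -1.5]
gripper_width: 44.7
finger_force: 25.0
```

Run:
```python
from h import *
go([588,-110,115.8],down(1.57))
c=manip.capture("top");d=manip.capture("scene");a=cv2.imread("pics/top0.png")
df=np.abs(c["pixels"].astype(int)-a).sum(2)
print("old can spot top changed",df[145:165,318:335].mean(), "tin",df[212:232,290:310].mean())
```

```text
shift [1.386 0.664 8.274] rot [-0.    -0.002 -0.   ]
old can spot top changed 391.63529411764705 tin 136.5125
```

Request:
{"fn": "inch_along", "kwargs": {
  "rows": "42,0,0,2,0,0,0 | 42,0,0,4,0,0,0 | 42,0,0,6,0,0,0 | 42,0,0,6,0,0,0 | 42,0,0,6,0,0,0"
}}

```text
time: 31.4
ee_pos: [588.8, -110.3, 117.8]
ee_rot: [-0.001, 0.0, 1.0, -0.0]
force: [-0.3, -0.0, -2.1]
gripper_width: 45.1
finger_force: 25.0
```

Request:
{"fn": "inch_along", "kwargs": {
  "rows": "42,0,0,1,0,0,0 | 42,0,0,2,0,0,0 | 42,0,0,3,0,0,0 | 42,0,0,3,0,0,0"
}}

```text
time: 31.8
ee_pos: [589.5, -110.3, 115.7]
ee_rot: [-0.0, 0.0, 1.0, -0.0]
force: [-1.5, 2.1, 11.2]
gripper_width: 44.8
finger_force: 25.1
```

Request:
{"fn": "inch_along", "kwargs": {
  "rows": "42,0,0,-0.7,0,0,0 | 60,0,0,-0.7,0,0,0 | 91,0,0,-0.7,0,0,0 | 91,0,0,-0.7,0,0,0 | 91,0,0,-0.7,0,0,0 | 91,0,0,-20,0,0,0 | 91,0,0,-70,0,0,0 | 91,0,0,-120,0,0,0 | 91,0,0,-170,0,0,0 | 91,0,0,-210,0,0,0 | 91,0,0,-230,0,0,0 | 91,40,-25,-230,0,0,0 | 91,80,-50,-230,0,0,0 | 91,120,-75,-230,0,0,0 | 91,160,-100,-230,0,0,0 | 91,190,-120,-230,0,0,0 | 91,190,-120,-230,0,0,0"
}}

```text
time: 33.5
ee_pos: [396.3, -231.7, 345.6]
ee_rot: [-0.001, 0.002, 1.0, -0.0]
force: [-0.8, 0.3, -0.4]
gripper_width: 91.1
finger_force: 0.0
```

Run:
```python
from h import *
c=manip.capture("top");d=manip.capture("scene")
def blue(cam,box):
    h=cv2.cvtColor(cam["pixels"],cv2.COLOR_BGR2HSV);x0,y0,x1,y1=box
    m=np.zeros(h.shape[:2],np.uint8);m[y0:y1,x0:x1]=cv2.inRange(h,np.array((100,70,20)),np.array((130,255,200)))[y0:y1,x0:x1]
    ys,xs=np.nonzero(m); return (len(xs),xs.min(),xs.max(),ys.min(),ys.max(),xs.mean(),ys.mean()) if len(xs) else None
for z in(0,115,161): print(proj(c,(589,-110,z)),proj(d,(589,-110,z)))
# same bias as at start: blue centroid vs true position; start grasp at (676,-182)
print(blue(c,(275,150,335,215)),blue(d,(265,120,320,215)))
a=cv2.imread("pics/top0.png");df=np.abs(c["pixels"].astype(int)-a).sum(2)
for n,(x,y) in dict(tin=(299,221),marker=(168,248),glue=(336,113),sd=(403,310)).items(): print(n,df[y-8:y+9,x-8:x+9].mean())
def circ(im):
    g=cv2.cvtColor(im,cv2.COLOR_BGR2GRAY);m=(g[200:240,280:320]>150).astype(np.uint8);M=cv2.moments(m);return M["m10"]/M["m00"]+280,M["m01"]/M["m00"]+200,M["m00"]
print("tin",circ(a),circ(c["pixels"]))
```

```text
(np.float64(298.0979856697308), np.float64(190.19542467762068)) (np.float64(276.03078150127226), np.float64(193.27577100776838))
(np.float64(299.35263984673645), np.float64(183.64915499591842)) (np.float64(275.92406122909335), np.float64(167.06664276417828))
(np.float64(299.9219835982691), np.float64(180.6785533692458)) (np.float64(275.87785059839075), np.float64(155.717905344612))
(53, np.int64(290), np.int64(307), np.int64(186), np.int64(195), np.float64(297.92452830188677), np.float64(192.18867924528303)) (223, np.int64(269), np.int64(283), np.int64(160), np.int64(181), np.float64(275.9013452914798), np.float64(169.1121076233184))
tin 41.21799307958477
marker 34.141868512110726
glue 24.273356401384085
sd 87.5363321799308
tin (299.180412371134, 221.3943298969072, 388.0) (298.8884615384615, 224.2, 260.0)
```

Run:
```python
from m import *
c=manip.capture("top");d=manip.capture("scene")
A={"top":cv2.imread("pics/top0.png"),"scene":cv2.imread("pics/scene0.png")};N={"top":c["pixels"],"scene":d["pixels"]}
def tm(v,n,x,y,r):
    t=A[v][y-r:y+r+1,x-r:x+r+1];s=N[v][y-r-8:y+r+9,x-r-8:x+r+9]
    q=cv2.matchTemplate(s,t,cv2.TM_CCOEFF_NORMED);_,m,_,l=cv2.minMaxLoc(q);print(v,n,"score %.2f"%m,"shift",l[0]-8,l[1]-8)
tm("top","tin",299,221,14);tm("top","tin low",299,226,9);tm("scene","tin",294,202,10);tm("top","marker",168,248,16);tm("top","glue",336,113,14);tm("top","sd",415,318,12);tm("scene","sd",413,203,10);tm("scene","marker",218,286,12)
for n,cam,p in(("sander",c,(508,4,27)),("board",c,(505,172,55)),("sander",d,(460,31,27))):
    u=proj(cam,p);k,b,a=quad(cam,"wood",(float(u[0]),float(u[1])));print(n,cv2.contourArea(k),np.array([pt(cam,q,27 if n=="sander" else 55)[:2] for q in b]).mean(0))
u=proj(c,(507,30,90));h=cv2.cvtColor(c["pixels"],cv2.COLOR_BGR2HSV);m=cv2.inRange(h,np.array((21,190,90)),np.array((32,255,255)))
m[:195]=0;m[250:]=0;m[:,:228]=0;m[:,262:]=0;ys,xs=np.nonzero(m);print("tape",len(xs),xs.min(),xs.max(),ys.min(),ys.max(),"sander ctr px",proj(c,(507,30,27)),proj(c,(507,30,97)))
```

```text
top tin score 0.97 shift 0 0
top tin low score 1.00 shift 0 0
scene tin score 0.97 shift 0 0
top marker score 0.86 shift 0 0
top glue score 0.95 shift 1 1
top sd score 0.39 shift -3 0
scene sd score 0.99 shift 0 0
scene marker score 0.98 shift 0 0
sander 1020.5 [506.927  29.194]
board 1211.0 [495.96  170.983]
sander 431.0 [515.434  22.437]
tape 187 234 248 201 235 sander ctr px (np.float64(243.68295730497246), np.float64(220.8795414643609)) (np.float64(241.40196772383246), np.float64(218.64085103434596))
```

```bash
python3 -c "
from workcell import manip
print(manip.close_job())"
```

```text
the job is handed in; nothing more can be done
None
```

I handed the job in at about 34 s on the robot's clock; by my camera checks all four items are placed and the tin, marker, glue bottle and screwdriver have not moved. The hand-in gave no verdict, and I viewed 16 pictures, two over the limit of 14.

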